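Fit the swing bar on its pivot pin and press it to the stop

TASK

Fit the loose flat aluminium bar on the plywood marking jig: drop the hole in its end over the jig's upright pin so that the bar lies flat on the board with its free end towards the robot, swung to the left clear of the stop. Then push the free end round to the right, in under the stop's head, until you feel the bar's edge bear on the post beneath it; press it home with a light but definite push of about 10 N for a moment (never loading the stop with more than 20 N), let go and leave it resting against the post, the other things on the table undisturbed.

Things in the scene. Friction and masses are not known exactly. Their poses are not given: they have to be found in the camera images.
- jig: plywood board screwed to the table (fixed), 250 x 160 mm, top 18 mm above the table; origin at the centre of its underside, x along the 250 mm side away from the robot, y to the left, z up
- pin (a point): fixed upright steel pin of the jig, 10 mm in diameter, 19 mm high above the board, its top 6.5 mm tapered to 3 mm; this point is on its axis at the board's top, 90 mm along x and 20 mm along y from the jig's origin
- stop: fixed stop at the board's near end, right of the pin: steel head 44 mm across, 6 thick, underside 13.5 mm above the board, so the bar must be swung in under it. Origin on the head's axis at the board's top. Below it the rigid post, 16 mm across, is 8 mm off that axis in an unmeasured direction, new each time: the bar bears with its x axis anywhere from 13 to 29 mm from the head's axis
- bar: loose flat aluminium bar 26 mm wide, 10 thick, 240 long, 0.11 to 0.22 kg, on the table left of the jig. 14 mm through hole at its square end, far from the robot; origin at the hole's centre on the underside, x to the rounded free end, z up, mass centre 107 mm along x. On the jig the stop lies on its +y side. Only friction holds it: it stays where it is left
- bar_end (a point): the tip of the bar's rounded free end, 226 mm along the bar's x from the hole, at half thickness
- pot_a: bystander: small round glaze pot, 48 mm wide, 53 mm high, behind the bar; origin under its centre
- pot_b: bystander: small round glaze pot, 48 mm wide, 53 mm high, behind the bar; origin under its centre
- rib: bystander: flat wooden rib 44 x 100 x 9 mm right of the jig's near end; origin under its centre
- needle: bystander: needle tool with wooden handle, 176 mm long, 13 mm thick, lying in front of the blue case; origin under its centre

How it is judged:
By the outcome, as a careful person would: the job done as asked, in the order asked, and still so for the second after the job is handed in, with the robot touching nothing.
It also fails if it takes over 58 s, if anything falls off the work surface, if the arm or the gripper's body presses on something with over 40 N, if the wrist force passes 120 N, or if a joint passes its speed limit or range.

ROBOT

A 6-joint arm with a two-finger parallel gripper is mounted at the origin on the work surface; the furniture and walls round the work are solid. World frame = base frame: x ahead of the robot, y to its left, z up, the work surface at z = 0. Lengths are in mm, angles in rad, forces in N, time in s.
With the tool pointing down it reaches from about 425 to 1125 mm from the base axis. Payload 14.9 kg.
Tool frame: the origin (TCP) lies at the very end of the fingers, on their centre line; the grasp point (between the pads) lies 19 mm behind it; z points along the fingers, y is the line along which they close (so a half turn about z gives the same grasp; the last joint's range is limited). The gripper opens to 91 mm and grips with 3 to 60 N. Pads are 32 mm wide; open, the fingers measure 118 mm over their backs; the gripper's body (76 mm by 178 mm) begins 60 mm behind the grasp point.
Start: joints at [1.186, 0.379, 1.734, -0, 1.028, -0.033], TCP at [241.219, 657.139, 213.932] pointing down, gripper open.
Joint ranges: [-2.77, 2.77], [-0.74, 2.19], [0, 2.66], [-1.06, 4.2], [0.31, 2.87], [-3.08, 3.08]. Speed limits (rad/s): [1.89, 1.89, 2.39, 3.14, 3.14, 3.14].

INTERFACE

Orientations are given as a unit quaternion [x, y, z, w].
In Python, from plant import env gives the robot as it stands. The module is installed in compiled form; this text tells all that it offers.
- The arm moves only by the shell command python3 -m creep 'ROWS'. ROWS is JSON, a list that holds one entry, the list of rows, each a list of 5 numbers: the shift along the tool's x, y, z in units of 60 mm (1.0 is 60 mm), then the turn about the tool's z in rad, then the closure, from -1 (fully open) to 1 (shut). A call has 1 to 8 rows; each row shifts and turns the commanded pose from where the row before left it, along the tool's axes as they then stand; what a row does not reach is not made up. A row lasts 1/8 s, in which the tool goes at most 62.5 mm and 10.7 degrees, less where a joint would pass 70% of its speed; a pose out of reach is approached as far as the arm can. A call is refused whole if a number of a shift passes 1 or a number of a turn 0.188, either way. A call with a gripper value outside its range is refused whole. The fingers move at their own pace and stop on an object; the grip force is fixed at half the most. Time passes only in rows, so rows that do not move let the fingers close. It gives the time, the measured TCP pose, the force, the opening and the grip force at its end, in the units of the state.
- env.read_state(): the state, without advancing time (a new reading comes with each control period).
- env.get_image(name): name is "scene" or "top" or "wrist"; returns the picture (400x640x3 uint8, red, green, blue); there is no depth.
- env.get_calibration(name): a dict with "mtx" (3x3 intrinsics, pixels), "extrinsics" (4x4, takes a point from camera to world coordinates). Camera axes: x right, y down, z forward; pixel columns grow to the right and rows downward; lengths in mm; the calibration is good to about 2 mm. A picture is of the moment at which its call begins: read the wrist's pose just before it. get_calibration takes no time and is no camera call; for the wrist camera it gives the pose at the moment of the call.
- env.finish_job(): hands the job in; it is judged then, once.
The state is a dict: "time": time; "joint_pos": joint angles; "qd": joint speeds; "joint_torque": joint torques, N m; "tcp_pos": TCP position; "ee_rot": TCP orientation; "wrist_force": force on the tool from outside, world axes, zero at the start; "torque": the same for the moment, N m; "opening": finger opening in mm; "grip_force": force on a finger pad.
Only numpy, scipy, OpenCV 4.12 (cv2) and the standard library are available. Lean on these libraries where they do the work, as an engineer would, in place of code of your own. Each camera call takes 0.05 s, during which the arm holds its last target. There are 200 camera calls.

## Working session

There is one attempt and no reset: what is moved stays moved. The work goes in short steps, Python scripts to look and compute and a shell command to move; the robot and the scene stay as the last step left them, time stands still between calls to the robot, and variables do not carry over. Pictures are saved under pics/ and viewed, at most 14 in all, crops included, and the job is handed in when it is done.

```bash
mkdir -p pics; cat > h.py <<'E'
import numpy as np, cv2
from plant import env
from scipy.spatial.transform import Rotation as R
def snap(name,fn):
    c=env.get_calibration(name); im=env.get_image(name)
    cv2.imwrite('pics/'+fn+'.png',im[:,:,::-1]); np.savez('pics/'+fn+'.npz',m=c['mtx'],e=c['extrinsics']); return im,c
def load(fn):
    d=np.load('pics/'+fn+'.npz'); return cv2.imread('pics/'+fn+'.png'),d['m'],d['e']
def ray(m,e,p):
    d=np.linalg.inv(m)@[p[0],p[1],1]; return e[:3,3],e[:3,:3]@d
def onz(m,e,p,z):
    o,d=ray(m,e,p); return o+d*(z-o[2])/d[2]
def proj(m,e,P):
    q=np.linalg.inv(e)@np.append(P,1); u=m@q[:3]; return u[:2]/u[2]
def tri(a,b):
    # two rays (o,d)
    A=[];B=[]
    for o,d in(a,b):
        d=d/np.linalg.norm(d);M=np.eye(3)-np.outer(d,d);A.append(M);B.append(M@o)
    return np.linalg.lstsq(np.vstack(A),np.hstack(B),rcond=None)[0]
E
python3 - <<'E'
from h import *
s=env.read_state(); print({k:np.round(v,3).tolist() for k,v in s.items()})
print(R.from_quat(s['ee_rot']).as_matrix().round(3))
for n in('scene','top','wrist'):
    im,c=snap(n,n+'0'); print(n,np.round(c['mtx'],1).tolist(),np.round(c['extrinsics'],3).tolist())
E
```

```text
{'time': 0.0, 'joint_pos': [1.186, 0.379, 1.735, -0.0, 1.028, -0.033], 'qd': [-0.0, -0.001, 0.001, 0.002, -0.0, 0.001], 'joint_torque': [0.002, -76.372, -43.437, 0.065, 0.042, -0.0], 'tcp_pos': [241.046, 656.751, 213.266], 'ee_rot': [0.175, 0.985, -0.001, -0.0], 'wrist_force': [0.425, 1.37, -0.392], 'torque': [0.062, -0.026, 0.016], 'grip_force': 0.0, 'opening': 90.964}
[[-0.939  0.345 -0.   ]
 [ 0.345  0.939 -0.001]
 [ 0.    -0.001 -1.   ]]
scene [[429.6, 0.0, 323.5], [0.0, 429.6, 199.5], [0.0, 0.0, 1.0]] [[0.661, -0.349, 0.664, -288.461], [-0.75, -0.32, 0.579, -510.911], [0.01, -0.881, -0.473, 606.023], [0.0, 0.0, 0.0, 1.0]]
top [[503.3, 0.0, 320.8], [0.0, 503.3, 205.9], [0.0, 0.0, 1.0]] [[0.018, -0.986, 0.164, 274.552], [-1.0, -0.019, -0.008, 161.037], [0.011, -0.164, -0.986, 1183.368], [0.0, 0.0, 0.0, 1.0]]
wrist [[290.6, 0.0, 322.6], [0.0, 290.6, 195.3], [0.0, 0.0, 1.0]] [[0.345, 0.899, 0.268, 164.347], [0.938, -0.331, -0.099, 685.125], [-0.001, 0.286, -0.958, 383.255], [0.0, 0.0, 0.0, 1.0]]
```

View pics/top0.png

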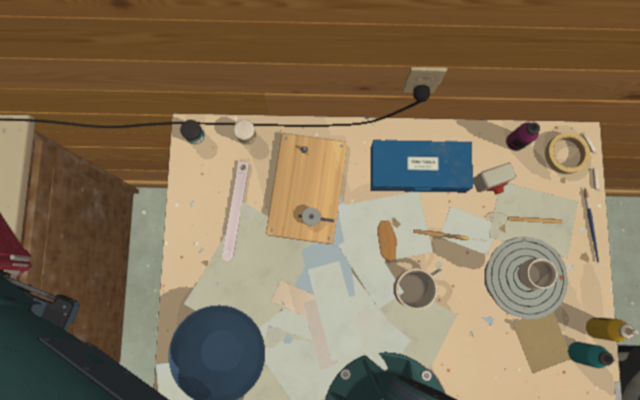

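View pics/scene0.png

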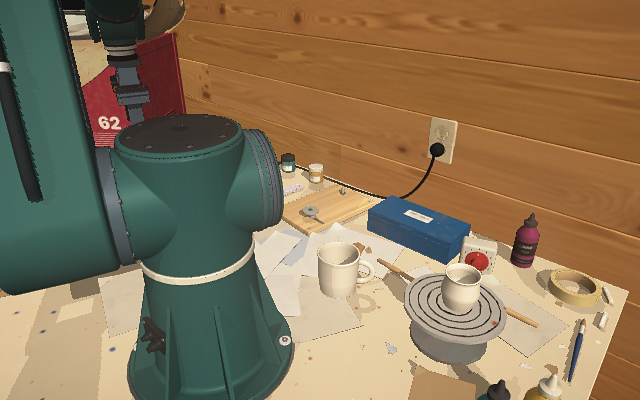

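The top view shows the bar (hole at about 242,167, tip 228,259), the jig, the pin at (304,149) and the stop head at (312,215). The pots are at (192,130) and (245,130). The scene view is mostly blocked by the arm.

```bash
python3 - <<'E'
from h import *
im,m,e=load('top0')
for n,p,z in [('hole',(242,167),10),('tip',(228,259),10),('pinTop',(304,149),37),('stop',(312,215),37),('j1',(282,133),18),('j2',(348,143),18),('j3',(333,243),18),('j4',(268,233),18),('potA',(192,127),53),('potB',(245,127),53),('rib',(387,240),9)]:
    print(n,onz(m,e,p,z).round(0))
cv2.imwrite('pics/topc.png',cv2.resize(im[100:280,160:420],None,fx=3,fy=3,interpolation=cv2.INTER_CUBIC))
E
```

```text
hole [560. 342.  10.]
tip [341. 365.  10.]
pinTop [600. 194.  37.]
stop [444. 172.  37.]
j1 [644. 248.  18.]
j2 [623.  89.  18.]
j3 [382. 122.  18.]
j4 [402. 273.  18.]
potA [643. 456.  53.]
potB [646. 332.  53.]
rib [392.  -5.   9.]
```

View pics/wrist0.png

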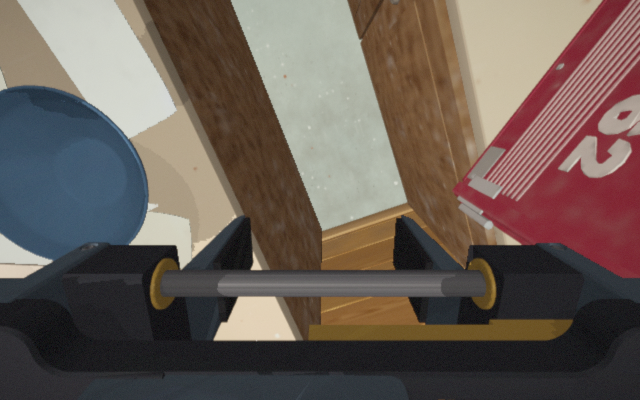

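View pics/topc.png

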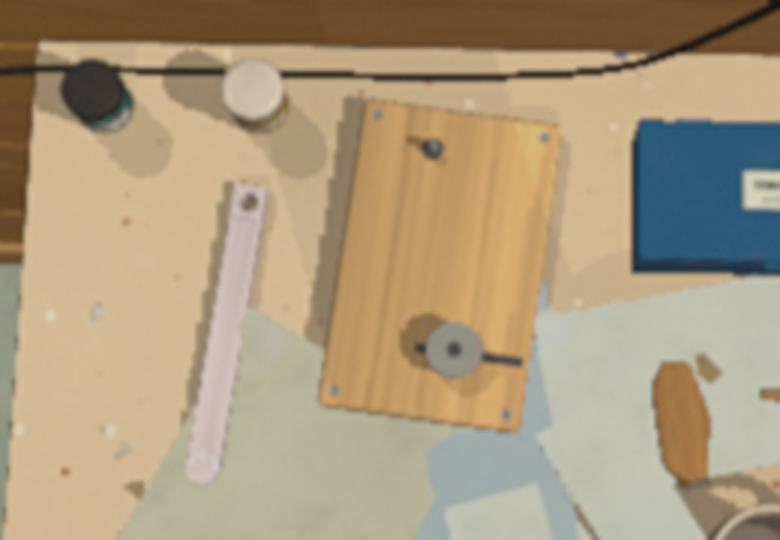

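The wrist camera sits on the tool's +x side. If I point tool x towards the bar's hole end, it can see both the hole and the pin. I'll move over the bar first, then turn.

```bash
python3 -m creep '[[[-0.63,-0.44,0,0,-1],[-0.63,-0.44,0,0,-1],[-0.63,-0.44,0,0,-1],[-0.63,-0.44,0,0,-1],[-0.63,-0.44,0,0,-1],[-0.63,-0.44,0,0,-1],[-0.63,-0.44,0,0,-1],[-0.63,-0.44,0,0,-1]]]'
python3 -m creep '[[[0,0,0,0.18,-1],[0,0,0,0.18,-1],[0,0,0,0.18,-1],[0,0,0,0.18,-1],[0,0,0,0.18,-1],[0,0,0,0.18,-1],[0,0,0,0.18,-1],[0,0,0,0.18,-1]]]'
python3 -m creep '[[[0,0,0,0.18,-1],[0,0,0,0.18,-1],[0,0,0,0.18,-1],[0,0,0,0.18,-1],[0,0,0,0.18,-1],[0,0,0,0.18,-1],[0,0,0,0.18,-1],[0,0,0,0.18,-1]]]'
cat >> h.py <<'E'
def go(target,heading=None):
    """print total tool-axis shift (units of 60 mm) to a world TCP target, and turn"""
    s=env.read_state(); M=R.from_quat(s['ee_rot']).as_matrix()
    d=M.T@(np.array(target)-s['tcp_pos'])
    h=np.arctan2(M[1,0],M[0,0])
    print('t',round(s['time'],2),'tcp',np.round(s['tcp_pos'],1),'head',round(np.degrees(h),2),'q6',round(s['joint_pos'][5],2),'F',np.round(s['wrist_force'],1),'units',np.round(d/60,3))
    if heading is not None: print('turn rad',round(-((heading-np.degrees(h)+180)%360-180)*np.pi/180,3))
E
python3 - <<'E'
from h import *
go([454,353,214],-6)
im,c=snap('wrist','w1')
E
```

```text
time: 1.15
tcp_pos: [452.9, 353.3, 213.9]
ee_rot: [0.175, 0.985, -0.0, -0.0]
wrist_force: [0.0, 0.4, -0.0]
opening: 90.9
grip_force: 0.0
time: 2.15
tcp_pos: [452.2, 354.6, 213.7]
ee_rot: [0.783, 0.623, -0.0, 0.0]
wrist_force: [0.5, 1.1, 0.7]
opening: 91.1
grip_force: 0.0
time: 3.15
tcp_pos: [452.2, 354.6, 213.8]
ee_rot: [0.999, -0.048, -0.0, 0.0]
wrist_force: [-0.5, -0.3, -0.4]
opening: 91.3
grip_force: 0.0
t 3.15 tcp [452.2 354.6 213.8] head -5.51 q6 2.29 F [-0.5 -0.3 -0.4] units [ 0.033  0.023 -0.004]
turn rad 0.009
```

View pics/w1.png

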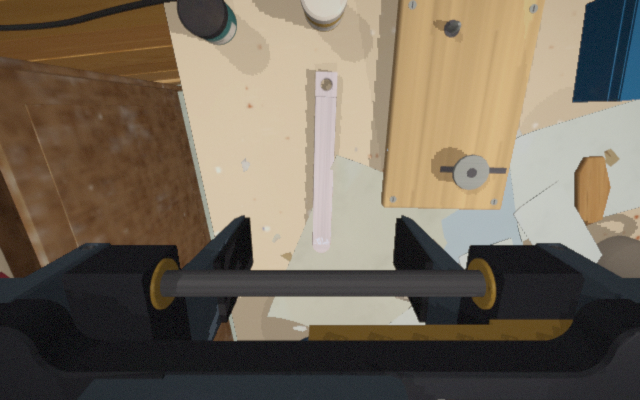

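Wrist view: hole at about (327,84), bar tip (321,250), pin top (452,26), stop head (471,172), all clear of the gripper. I'll take a second view from an offset position.

```bash
python3 -m creep '[[[0.5,0.5,0,0,-1],[0.5,0.5,0,0,-1],[0,0,0,0,-1],[0,0,0,0,-1]]]'
cat > det.py <<'E'
from h import *
def det(fn):
    im,m,e=load(fn)
    # bar: outline from text-independent colour; print seeds
    lab=cv2.cvtColor(im,cv2.COLOR_BGR2LAB).astype(int)
    hsv=cv2.cvtColor(im,cv2.COLOR_BGR2HSV)
    return im,m,e,lab,hsv
E
python3 - <<'E'
from h import *
im,c=snap('wrist','w2'); go([454,353,214],-6)
a=load('w1')[0]
for p in [(323,120),(321,180),(321,230),(326,84),(452,24),(452,30),(460,165),(475,185),(300,150),(440,100),(360,200)]: print(p,a[p[1],p[0]],cv2.cvtColor(a[p[1]:p[1]+1,p[0]:p[0]+1],cv2.COLOR_BGR2HSV)[0,0])
b=cv2.resize(a[0:200,300:500],None,fx=4,fy=4,interpolation=cv2.INTER_NEAREST)[:300]
w2=im[:,:,::-1]
cv2.imwrite('pics/v2.png',np.vstack([cv2.resize(w2[:300,120:520],(800,600))]))
E
```

```text
time: 3.7
tcp_pos: [506.4, 289.6, 213.7]
ee_rot: [0.999, -0.044, -0.0, 0.0]
wrist_force: [0.1, -0.5, 0.5]
opening: 91.2
grip_force: 0.0
t 3.75 tcp [506.2 289.9 213.8] head -5.08 q6 2.14 F [-0.6  0.7  0. ] units [-0.96  -0.971 -0.003]
turn rad 0.016
(323, 120) [194 194 206] [  0  15 206]
(321, 180) [200 199 211] [178  15 211]
(321, 230) [189 189 201] [  0  15 201]
(326, 84) [ 97 118 130] [ 19  65 130]
(452, 24) [82 82 86] [ 0 12 86]
(452, 30) [59 62 65] [15 24 65]
(460, 165) [152 160 160] [ 30  13 160]
(475, 185) [154 163 164] [ 27  16 164]
(300, 150) [169 196 212] [ 19  52 212]
(440, 100) [123 170 202] [ 18 100 202]
(360, 200) [175 191 194] [ 25  25 194]
```

View pics/v2.png

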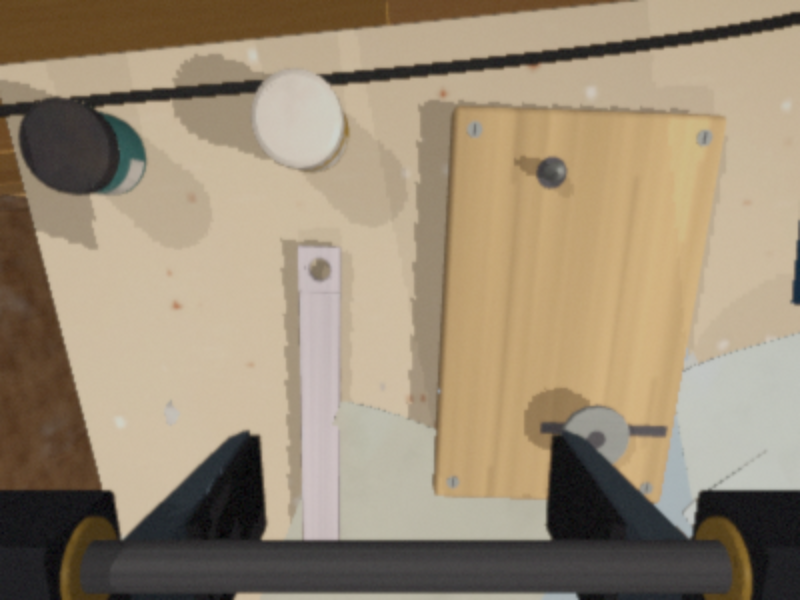

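w2 (crop scale 2, offset x by 120): hole at about (280,134), pin (395,86), stop head (418,217), with the jig corners and screws clear. Next I'll detect and triangulate.

```bash
cat > det.py <<'E'
from h import *
def barmask(im):
    b,g,r=[im[:,:,i].astype(int) for i in range(3)]
    k=((r-g>=7)&(abs(g-b)<=6)&(r>140)).astype(np.uint8)
    n,l,st,_=cv2.connectedComponentsWithStats(k,connectivity=4)
    i=1+np.argmax(st[1:,4]); return (l==i).astype(np.uint8)
def hole(k):
    cs,hi=cv2.findContours(k,cv2.RETR_CCOMP,cv2.CHAIN_APPROX_NONE)
    hs=[c for c,h in zip(cs,hi[0]) if h[3]>=0]
    if not hs: return None,0
    c=max(hs,key=cv2.contourArea); M=cv2.moments(c); return np.array([M['m10'],M['m01']])/M['m00'],M['m00']
def blob(mask,seed,r):
    k=np.zeros_like(mask,np.uint8); x,y=seed; y0=max(y-r,0);x0=max(x-r,0)
    k[y0:y+r+1,x0:x+r+1]=mask[y0:y+r+1,x0:x+r+1]
    n,l,st,c=cv2.connectedComponentsWithStats(k)
    i=1+np.argmax(st[1:,4]); return c[i],st[i],(l==i).astype(np.uint8)
E
python3 - <<'E'
from det import *
out={}
for fn,pin,stop in(('w1',(452,27),(471,172)),('w2',(395,86),(418,217))):
    im,m,e=load(fn); k=barmask(im); h,a=hole(k)
    hsv=cv2.cvtColor(im,cv2.COLOR_BGR2HSV)
    p,ps,_=blob((hsv[:,:,2]<115)&(hsv[:,:,1]<80),pin,14)
    s,ss,sm=blob((hsv[:,:,1]<40)&(hsv[:,:,2]>120),stop,24)
    cs,_=cv2.findContours(sm,cv2.RETR_EXTERNAL,cv2.CHAIN_APPROX_NONE); hull=cv2.convexHull(max(cs,key=cv2.contourArea)); el=cv2.fitEllipse(hull)
    ys,xs=np.nonzero(k); 
    print(fn,'hole',h,a,'pin',p,ps,'stop',s,ss,el,'barbox',xs.min(),xs.max(),ys.min(),ys.max(),k.sum())
    out[fn]=(h,p,np.array(el[0]),m,e,k)
A,B=out['w1'],out['w2']
for i,n in enumerate(['hole','pin','stop']):
    print(n,tri(ray(A[3],A[4],A[i]),ray(B[3],B[4],B[i])).round(1))
    for z in {'hole':(5,10),'pin':(18,27,37),'stop':(37.5,)}[n]: print('  z',z,[onz(x[3],x[4],x[i],z).round(1)[:2].tolist() for x in(A,B)])
h,p,s,m,e,k=A
# bar axis and tip from w1 at z=10
ys,xs=np.nonzero(k); P=np.array([onz(m,e,q,10)[:2] for q in zip(xs,ys)])
v=cv2.fitLine(P.astype(np.float32),cv2.DIST_HUBER,0,.01,.01).ravel(); print('line',v,'deg',np.degrees(np.arctan2(v[1],v[0])))
t=(P-v[2:])@v[:2]; n=(P-v[2:])@[-v[1],v[0]]; print('len',np.ptp(t),'wid',np.percentile(n,[1,99]))
i=t.argmin();print('ends',v[2:]+t.min()*v[:2],v[2:]+t.max()*v[:2])
E
```

```text
w1 hole [325.91602067  84.16537468] 129.0 pin [451.26865672  28.09950249] [444  20  15  17 201] stop [471.01150748 171.90448792] [454 155  36  35 869] ((471.0654296875, 171.92410278320312), (32.257625579833984, 37.02565002441406), 53.83892059326172) barbox 312 336 72 252 3323
w2 hole [279.4261796  134.10806697] 109.5 pin [394.68831169  85.98051948] [388  79  15  15 154] stop [421.00208768 214.58037578] [403 203  32  29 479] ((418.0624084472656, 217.6129913330078), (29.01047706604004, 31.924837112426758), 82.619140625) barbox 269 289 123 269 2748
hole [560.3 340.4   5.7]
  z 5 [[560.3, 340.3], [560.3, 340.5]]
  z 10 [[559.9, 340.4], [560.6, 339.7]]
pin [604.2 195.8  19.2]
  z 18 [[604.3, 195.3], [604.3, 195.7]]
  z 27 [[602.5, 199.0], [603.9, 197.8]]
  z 37 [[600.6, 203.2], [603.4, 200.2]]
stop [439.4 170.7  28.7]
  z 37.5 [[441.5, 174.9], [443.3, 173.6]]
line [ 9.9212372e-01 -1.2526193e-01  4.6364447e+02  3.5277872e+02] deg -7.1958814
len 237.98890166996443 wid [-12.44933698  12.37605666]
ends [337.57951438 368.69521983] [573.69394955 338.88427006]
```

```bash
python3 -m creep '[[[-0.48,-0.49,0,0,-1],[-0.48,-0.49,0,0,-1],[0,0,0,0.037,-1],[0,0,0.8,0,-1],[0,0,0.8,0,-1],[0,0,0.8,0,-1],[0,0,0.6,0,-1],[0,0,0,0,-1]]]'
python3 -c "
from h import *
go([454,353.6,4],-7.2)"
```

```text
time: 4.75
tcp_pos: [453.2, 352.2, 31.8]
ee_rot: [0.998, -0.063, -0.002, 0.001]
wrist_force: [-0.1, 0.2, 0.6]
opening: 91.2
grip_force: 0.0
t 4.75 tcp [453.2 352.2  31.8] head -7.27 q6 2.32 F [-0.1  0.2  0.6] units [ 0.012 -0.027  0.464]
turn rad -0.001
```

```bash
python3 -m creep '[[[0.01,-0.027,0.25,0,-1],[0,0,0.21,0,-1],[0,0,0,0,-1],[0,0,0,0,1],[0,0,0,0,1],[0,0,0,0,1],[0,0,0,0,1],[0,0,0,0,1]]]'
python3 -m creep '[[[0,0,0,0,1],[0,0,0,0,1],[0,0,0,0,1]]]'
```

```text
time: 5.75
tcp_pos: [455.4, 354.8, 6.4]
ee_rot: [0.998, -0.064, 0.0, -0.0]
wrist_force: [0.2, -0.0, 0.6]
opening: 44.4
grip_force: 0.0
time: 6.12
tcp_pos: [455.4, 354.7, 6.3]
ee_rot: [0.998, -0.064, -0.0, 0.0]
wrist_force: [-0.6, -0.6, 1.6]
opening: 25.2
grip_force: 30.0
```

```bash
python3 -m creep '[[[0,0,0,0,0.2],[0,0,0,0,0.2],[0,0,0.05,0,0.2],[0,0,0,0,0.2],[0,0,0,0,1],[0,0,0,0,1],[0,0,0,0,1],[0,0,0,0,1]]]'
python3 -m creep '[[[0,0,-0.2,0,1],[0,0,-0.4,0,1],[0,0,-0.6,0,1],[0,0,0,0,1]]]'
python3 -c "
from det import *
s=snap('wrist','w3'); im,m,e=load('w3'); k=barmask(im); h,a=hole(k); st=env.read_state(); print(h,a,st['tcp_pos'],st['opening'],st['wrist_force'])
hd=np.array([560.2,340.2]); 
# place: bar direction
pin=np.array([603.3,197.]); stop=np.array([442.,173.5]); b=np.degrees(np.arctan2(*(stop-pin)[::-1]))%360; print(b,np.linalg.norm(stop-pin))
for dl in(22,26): 
  H=(b-dl)-180; u=-np.array([np.cos(np.radians(H)),np.sin(np.radians(H))]); g=pin+106*u; print(dl,H,g); 
  go([g[0],g[1],75],H)
cv2.imwrite('pics/v3.png',im)
"
```

```text
time: 7.12
tcp_pos: [455.4, 354.8, 3.3]
ee_rot: [0.998, -0.064, -0.0, 0.0]
wrist_force: [0.3, -0.0, -1.5]
opening: 25.5
grip_force: 30.0
time: 7.62
tcp_pos: [456.8, 355.8, 78.3]
ee_rot: [0.998, -0.064, 0.002, -0.001]
wrist_force: [-0.3, 0.1, -1.7]
opening: 25.5
grip_force: 30.0
[323.37949084  57.45300975] 700.5 [456.00053294 355.22677841  76.68023853] 25.673508496951847 [-1.01561171  0.09434062 -2.60692301]
188.2891740384911 163.00288341007953
22 -13.710825961508903 [500.32053865 222.12430176]
t 7.67 tcp [456.  355.2  76.7] head -7.29 q6 2.32 F [-1.   0.1 -2.6] units [1.014 2.107 0.026]
turn rad 0.112
26 -17.710825961508903 [502.32397413 229.24658432]
t 7.67 tcp [456.  355.2  76.7] head -7.29 q6 2.32 F [-1.   0.1 -2.6] units [1.032 1.985 0.027]
turn rad 0.182
```

View pics/v3.png

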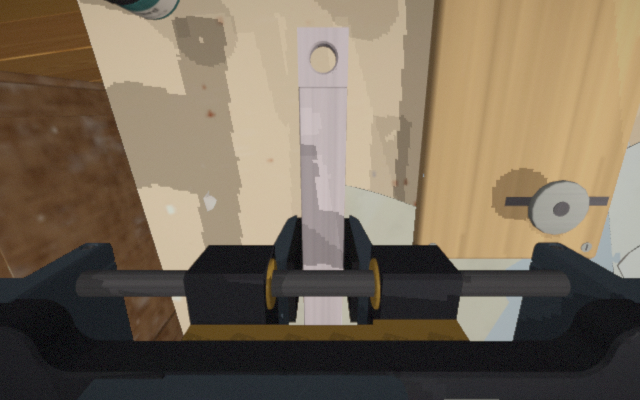

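The bar is held straight, with the hole at (323,57) and well visible. I'll stop about 35 mm left of the pin at low height and measure hole and pin in one view.

```bash
python3 -m creep '[[[0.34,0.49,0,0,1],[0.34,0.49,0,0,1],[0.34,0.49,0,0,1],[0,0,0,0.147,1],[0,0,0.25,0,1],[0,0,0.22,0,1],[0,0,0,0,1],[0,0,0,0,1]]]'
python3 -c "
from det import *
s=snap('wrist','w4'); im,m,e=load('w4'); k=barmask(im); h,a=hole(k); print(h,a); go([0,0,0])
cv2.imwrite('pics/v4.png',im)
"
```

```text
time: 8.68
tcp_pos: [504.7, 259.7, 46.9]
ee_rot: [0.991, -0.136, -0.0, 0.0]
wrist_force: [0.2, 0.6, -2.3]
opening: 25.6
grip_force: 30.0
[323.36474936  57.26796027] 721.5
t 8.72 tcp [504.9 259.8  47.2] head -15.65 q6 2.28 F [ 0.2  0.  -2.3] units [-6.936  6.44   0.786]
```

View pics/v4.png

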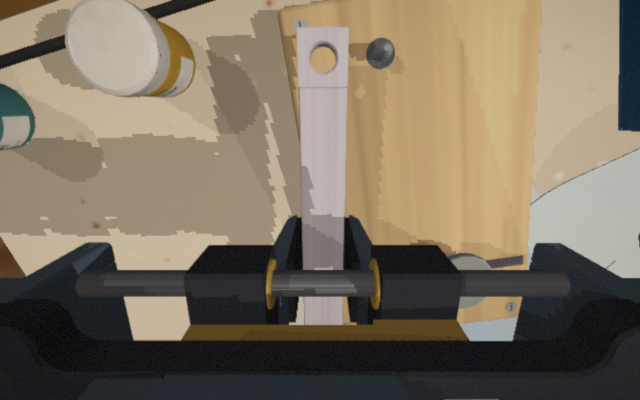

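The hole is at (323,57) and the pin at (381,53), in one view. Compute the relative shift.

```bash
python3 -c "
from det import *
im,m,e=load('w4'); k=barmask(im); h,a=hole(k)
hsv=cv2.cvtColor(im,cv2.COLOR_BGR2HSV)
p,ps,_=blob((hsv[:,:,2]<125)&(hsv[:,:,1]<90),(381,53),20)
print(h,p,ps)
go([0,0,0]); M=R.from_quat(env.read_state()['ee_rot']).as_matrix()
T=env.read_state()['tcp_pos']
for zt in(3.5,6.7):
  H=onz(m,e,h,47+zt)
  print('hole',H.round(1),'from tcp, tool axes',(M.T@(H-T)).round(1))
  for z in(22,25,28):
    P=onz(m,e,p,z); print(z,P.round(1),'shift units',(M.T@(P-H)/60).round(3)[:2])
print('cam',e[:3,3].round(1))
# triangulate pin with w2
im2,m2,e2=load('w2'); print(tri(ray(m,e,p),ray(m2,e2,(394.7,86))).round(1))
"
```

```text
[323.36474936  57.26796027] [379.56773212  53.4414003 ] [366  38  29  31 657]
t 8.72 tcp [504.9 259.8  47.2] head -15.65 q6 2.28 F [ 0.2  0.  -2.3] units [-6.936  6.44   0.786]
hole [606.9 230.8  50.5] from tcp, tool axes [106.    0.4  -3.3]
22 [603.9 196.   22. ] shift units [0.108 0.573]
25 [603.6 196.6  25. ] shift units [0.1   0.564]
28 [603.2 197.3  28. ] shift units [0.092 0.555]
hole [606.4 231.   53.7] from tcp, tool axes [105.5   0.4  -6.5]
22 [603.9 196.   22. ] shift units [0.117 0.573]
25 [603.6 196.6  25. ] shift units [0.108 0.564]
28 [603.2 197.3  28. ] shift units [0.1   0.555]
cam [582.4 238.1 216.8]
[604.5 194.9  15.8]
```

```bash
python3 -m creep '[[[0.05,0.28,0,0,1],[0.055,0.285,0,0,1],[0,0,0.05,0,1],[0,0,0,0,1],[0,0,0,0,1]]]'
python3 -c "
from det import *
s=snap('wrist','w5'); im,m,e=load('w5'); k=barmask(im); h,a=hole(k); print(h,a); go([0,0,0])
T=env.read_state()['tcp_pos']; hsv=cv2.cvtColor(im,cv2.COLOR_BGR2HSV)
print('pin expected px at z=37,30.5',[proj(m,e,[603.6,196.6,z]).round(1) for z in(37,30.5)])
hole_w=onz(m,e,h,T[2]+6); print(hole_w.round(1))
cv2.imwrite('pics/v5.png',cv2.resize(im[10:110,270:380],None,fx=5,fy=5,interpolation=cv2.INTER_NEAREST))
"
```

```text
time: 9.35
tcp_pos: [501.9, 225.4, 44.2]
ee_rot: [0.991, -0.137, 0.0, -0.0]
wrist_force: [-0.9, 0.5, -2.0]
opening: 26.1
grip_force: 30.0
[323.53085554  57.11921459] 713.0
t 9.4 tcp [501.9 225.5  44.2] head -15.7 q6 2.22 F [-0.1  0.3 -1.7] units [-7.037  5.881  0.735]
pin expected px at z=37,30.5 [array([323.1,  61.6]), array([323.1,  63.3])]
[603.8 196.3  50.2]
```

View pics/v5.png

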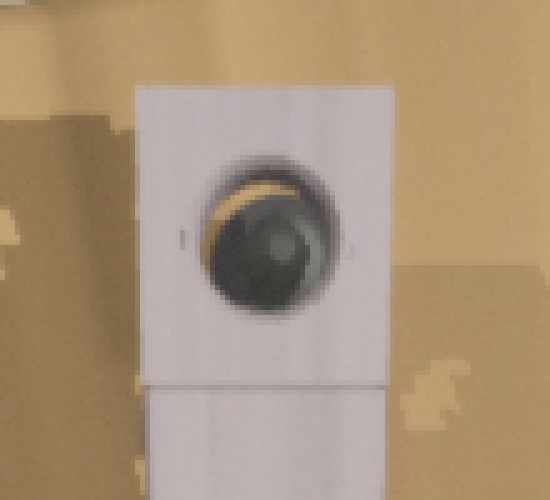

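Through the hole the pin's top sits at about (327.5,58), slightly right of and ahead of the hole centre. The earlier blob was the pin's base collar at board level. I'll shift about 1.1 mm in x and 1.6 mm in y, then lower, feeling the force.

```bash
python3 -m creep '[[[0.018,0.027,0,0,1],[0,0,0.05,0,1],[0,0,0.05,0,1],[0,0,0,0,1]]]'
python3 -m creep '[[[0,0,0.05,0,1],[0,0,0.05,0,1],[0,0,0,0,1]]]'
```

```text
time: 9.9
tcp_pos: [502.2, 223.3, 37.8]
ee_rot: [0.991, -0.137, -0.0, 0.0]
wrist_force: [0.0, -0.3, -2.4]
opening: 25.9
grip_force: 30.0
time: 10.28
tcp_pos: [502.2, 223.3, 31.8]
ee_rot: [0.991, -0.137, -0.0, 0.0]
wrist_force: [0.4, -0.9, -2.8]
opening: 25.3
grip_force: 30.0
```

```bash
python3 -m creep '[[[0,0,0.06,0,1],[0,0,0.06,0,1],[0,0,0,0,1]]]'
python3 -m creep '[[[0,0,0.03,0,1],[0,0,0,0,1]]]'
python3 -m creep '[[[0,0,0.02,0,1],[0,0,0,0,1]]]'
```

```text
time: 10.65
tcp_pos: [502.2, 223.3, 24.6]
ee_rot: [0.991, -0.137, -0.0, 0.0]
wrist_force: [-0.4, -0.2, -2.5]
opening: 25.7
grip_force: 30.0
time: 10.9
tcp_pos: [502.3, 223.3, 23.1]
ee_rot: [0.991, -0.137, -0.0, 0.0]
wrist_force: [0.7, 0.5, -2.0]
opening: 25.8
grip_force: 30.0
time: 11.15
tcp_pos: [502.4, 223.3, 21.9]
ee_rot: [0.991, -0.137, -0.0, 0.0]
wrist_force: [0.6, -0.4, -1.2]
opening: 25.7
grip_force: 30.0
```

```bash
python3 -m creep '[[[0,0,0.012,0,1],[0,0,0,0,1]]]'
python3 -m creep '[[[0,0,0,0,0.2],[0,0,0,0,0.2],[0,0,-0.2,0,0.2],[0,0,-0.6,0,0.2],[0,0,-0.8,0,0.2],[0,0,-0.8,0,0.2],[0,0,0,0,1],[0,0,0,0,1]]]'
python3 -c "
from det import *
s=snap('wrist','w6'); im,m,e=load('w6'); k=barmask(im); h,a=hole(k); go([0,0,0])
ys,xs=np.nonzero(k); P=np.array([onz(m,e,q,28)[:2] for q in zip(xs,ys)])
v=cv2.fitLine(P.astype(np.float32),cv2.DIST_HUBER,0,.01,.01).ravel(); print('line',v,'deg',np.degrees(np.arctan2(v[1],v[0])))
n=(P-v[2:])@[-v[1],v[0]]; print('wid',np.percentile(n,[1,99]))
cv2.imwrite('pics/v6.png',im)
"
```

```text
time: 11.4
tcp_pos: [502.5, 223.4, 21.3]
ee_rot: [0.991, -0.137, 0.0, -0.0]
wrist_force: [-0.1, 0.5, 0.5]
opening: 25.7
grip_force: 30.0
time: 12.4
tcp_pos: [502.1, 223.2, 165.2]
ee_rot: [0.991, -0.137, 0.0, -0.0]
wrist_force: [-0.5, -0.1, -0.3]
opening: 19.2
grip_force: 0.0
t 12.45 tcp [501.8 223.1 164.5] head -15.71 q6 2.22 F [ 0.6 -0.4  0.8] units [-7.041  5.842  2.753]
line [ 9.6208560e-01 -2.7274773e-01  5.1505170e+02  2.2040163e+02] deg -15.827837
wid [-12.58333195  12.03866141]
```

View pics/v6.png

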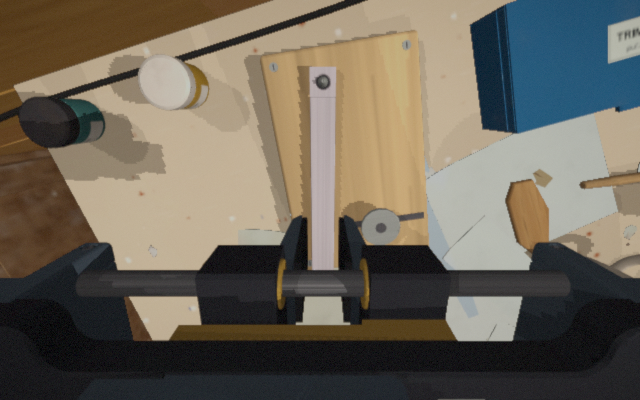

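The bar lies flat over the pin (pin at 322,80), and the stop head is at (380,227). Next I'll square the closed fingers and bring them down on the bar's left side, opposite the stop.

```bash
python3 -m creep '[[[0,0,0,-0.146,1],[0,0,0,-0.146,1],[-0.48,-0.52,0,0,1],[-0.48,-0.53,0,0,1],[0,0,0.7,0,1],[0,0,0.7,0,1],[0,0,0.3,0,1],[0,0,0,0,1]]]'
python3 -c "
from det import *
im,m,e=load('w6')
print('stop',onz(m,e,(380.5,227),37.5).round(1)); go([443,285,21.5],1)"
```

```text
time: 13.45
tcp_pos: [442.9, 284.8, 62.0]
ee_rot: [1.0, 0.009, -0.001, 0.001]
wrist_force: [0.1, 0.3, -0.5]
opening: 0.5
grip_force: 0.0
stop [441.6 174.1  37.5]
t 13.45 tcp [442.9 284.8  62. ] head 1.01 q6 2.08 F [ 0.1  0.3 -0.5] units [ 0.003 -0.005  0.675]
turn rad 0.0
```

```bash
python3 -m creep '[[[0,0,0.5,0,1],[0,0,0.175,0,1],[0,0,0,0,1]]]'
python3 -m creep '[[[0,0.1,0,0,1],[0,0.1,0,0,1],[0,0.1,0,0,1],[0,0.1,0,0,1],[0,0.1,0,0,1],[0,0.1,0,0,1],[0,0.1,0,0,1],[0,0.05,0,0,1]]]'
python3 -c "
from det import *
s=snap('wrist','w7'); im,m,e=load('w7'); k=barmask(im); go([443,230,21.5])
ys,xs=np.nonzero(k); P=np.array([onz(m,e,q,28)[:2] for q in zip(xs,ys)])
v=cv2.fitLine(P.astype(np.float32),cv2.DIST_HUBER,0,.01,.01).ravel(); print('line',v,'deg',np.degrees(np.arctan2(v[1],v[0])))
cv2.imwrite('pics/v7.png',im)
"
```

```text
time: 13.82
tcp_pos: [443.9, 285.3, 23.1]
ee_rot: [1.0, 0.009, -0.0, 0.0]
wrist_force: [-0.2, -0.3, -0.0]
opening: 0.4
grip_force: 0.0
time: 14.82
tcp_pos: [444.4, 239.9, 22.7]
ee_rot: [1.0, 0.009, -0.0, 0.0]
wrist_force: [-1.5, 2.2, 0.8]
opening: 0.5
grip_force: 1.0
t 14.88 tcp [444.4 239.8  22.7] head 1.01 q6 2.0 F [-1.3  1.5  0.6] units [-0.026  0.162  0.019]
line [ 9.9134886e-01 -1.3125317e-01  5.1853467e+02  2.0702097e+02] deg -7.542013
```

View pics/v7.png

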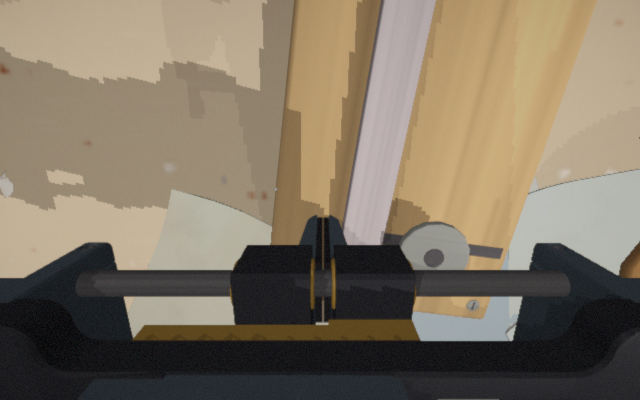

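The bar follows, now at about -7.5° beside the head (434,250) with a light drag of about 2 N. I'll approach in smaller steps.

```bash
python3 -m creep '[[[0,0.04,0,0,1],[0,0.04,0,0,1],[0,0.04,0,0,1],[0,0.04,0,0,1],[0,0.04,0,0,1]]]' | egrep 'tcp_pos|force'
python3 -m creep '[[[0,0.01,0,0,1],[0,0.01,0,0,1]]]'| egrep 'tcp_pos|force'
```

```text
tcp_pos: [444.7, 228.2, 22.7]
wrist_force: [-1.2, 2.3, 1.2]
grip_force: 1.0
tcp_pos: [444.7, 227.1, 22.7]
wrist_force: [-2.0, 1.4, 0.8]
grip_force: 1.0
```

```bash
python3 -m creep '[[[0,0.01,0,0,1],[0,0.01,0,0,1]]]'| egrep 'tcp_pos|force'
```

```text
tcp_pos: [444.7, 225.9, 22.7]
wrist_force: [-1.6, 2.1, 1.3]
grip_force: 1.0
```

```bash
for i in 1; do python3 -m creep '[[[0,0.01,0,0,1],[0,0.01,0,0,1]]]'| egrep 'tcp_pos|wrist_force'; done
python3 -m creep '[[[0,0.01,0,0,1],[0,0.01,0,0,1]]]'| egrep 'tcp_pos|wrist_force'
```

```text
tcp_pos: [444.8, 224.7, 22.7]
wrist_force: [-1.8, 1.5, 0.3]
tcp_pos: [444.8, 223.5, 22.7]
wrist_force: [-1.7, 1.9, 1.1]
```

```bash
python3 -m creep '[[[0,0.01,0,0,1],[0,0.01,0,0,1]]]'| egrep 'tcp_pos|wrist_force'
```

```text
tcp_pos: [444.8, 222.3, 22.7]
wrist_force: [-2.4, 0.9, 1.1]
```

```bash
python3 -m creep '[[[0,0.01,0,0,1],[0,0.01,0,0,1]]]'| egrep 'tcp_pos|wrist_force'
```

```text
tcp_pos: [444.8, 221.1, 22.7]
wrist_force: [-1.5, 1.1, 1.6]
```

```bash
python3 -m creep '[[[0,0.01,0,0,1],[0,0.01,0,0,1]]]'| egrep 'tcp_pos|wrist_force'
```

```text
tcp_pos: [444.8, 219.9, 22.7]
wrist_force: [-2.4, 1.7, 1.1]
```

```bash
python3 -m creep '[[[0,0.01,0,0,1],[0,0.01,0,0,1]]]'| egrep 'tcp_pos|wrist_force'
```

```text
tcp_pos: [444.9, 218.7, 22.7]
wrist_force: [-1.4, 1.7, -0.2]
```

```bash
python3 -m creep '[[[0,0.01,0,0,1],[0,0.01,0,0,1]]]'| egrep 'tcp_pos|wrist_force'
```

```text
tcp_pos: [444.9, 217.5, 22.7]
wrist_force: [-1.7, -0.2, 0.2]
```

```bash
python3 -m creep '[[[0,0.01,0,0,1],[0,0.01,0,0,1]]]'| egrep 'tcp_pos|wrist_force'
```

```text
tcp_pos: [444.9, 216.3, 22.7]
wrist_force: [-0.7, 1.5, -0.4]
```

```bash
python3 -m creep '[[[0,0.01,0,0,1],[0,0.01,0,0,1]]]'| egrep 'tcp_pos|wrist_force'
```

```text
tcp_pos: [444.9, 215.1, 22.7]
wrist_force: [-1.5, 1.3, 0.5]
```

```bash
python3 -m creep '[[[0,0.01,0,0,1],[0,0.01,0,0,1]]]'| egrep 'tcp_pos|wrist_force'
```

```text
tcp_pos: [445.0, 213.9, 22.7]
wrist_force: [-1.6, 1.9, -0.0]
```

```bash
python3 -m creep '[[[0,0.01,0,0,1],[0,0.01,0,0,1]]]'| egrep 'tcp_pos|wrist_force'
```

```text
tcp_pos: [445.0, 212.7, 22.7]
wrist_force: [-1.9, 0.5, 0.6]
```

```bash
python3 -c "
from det import *
s=snap('wrist','w8'); im,m,e=load('w8'); k=barmask(im); go([443,230,21.5])
ys,xs=np.nonzero(k); P=np.array([onz(m,e,q,28)[:2] for q in zip(xs,ys)])
v=cv2.fitLine(P.astype(np.float32),cv2.DIST_HUBER,0,.01,.01).ravel(); print('deg',np.degrees(np.arctan2(v[1],v[0])),'y at 442',v[3]+(442-v[2])*v[1]/v[0])
hsv=cv2.cvtColor(im,cv2.COLOR_BGR2HSV)
"
```

```text
t 18.8 tcp [445.  212.7  22.7] head 1.02 q6 1.95 F [-0.6  1.   0. ] units [-0.028 -0.29   0.02 ]
deg 1.2562171 y at 442 191.63933
```

```bash
python3 -m creep '[[[0,0.008,0,0,1],[0,0.008,0,0,1]]]'| egrep 'tcp_pos|wrist_force'
```

```text
tcp_pos: [445.0, 211.7, 22.7]
wrist_force: [-1.1, 0.8, 0.0]
```

```bash
python3 -m creep '[[[0,0.008,0,0,1],[0,0.008,0,0,1]]]'| egrep 'tcp_pos|wrist_force'
```

```text
tcp_pos: [445.1, 210.8, 22.7]
wrist_force: [-0.1, 0.9, -0.9]
```

```bash
python3 -m creep '[[[0,0.008,0,0,1],[0,0.008,0,0,1]]]'| egrep 'tcp_pos|wrist_force'
```

```text
tcp_pos: [445.1, 209.8, 22.7]
wrist_force: [0.4, 0.8, -0.1]
```

```bash
python3 -m creep '[[[0,0.008,0,0,1],[0,0.008,0,0,1]]]'| egrep 'tcp_pos|wrist_force'
```

```text
tcp_pos: [445.1, 209.0, 22.8]
wrist_force: [-0.9, 5.2, -0.7]
```

```bash
python3 -m creep '[[[0,0.008,0,0,1],[0,0.008,0,0,1]]]'| egrep 'tcp_pos|wrist_force'
```

```text
tcp_pos: [445.3, 208.5, 22.9]
wrist_force: [-2.3, 12.4, 1.2]
```

```bash
python3 -m creep '[[[0,0.008,0,0,1],[0,0.008,0,0,1]]]'| egrep 'tcp_pos|wrist_force'
```

```text
tcp_pos: [445.4, 208.1, 23.0]
wrist_force: [-5.3, 20.2, 2.0]
```

The bearing was felt, but I batched one step too many and the push reached about 20 N. I'll ease back to about 10 N at once and hold.

```bash
python3 -m creep '[[[0,-0.021,0,0,1],[0,0,0,0,1],[0,0,0,0,1],[0,0,0,0,1]]]'| egrep 'time|tcp_pos|wrist_force'
```

```text
time: 20.8
tcp_pos: [445.3, 208.7, 22.9]
wrist_force: [-1.9, 7.7, 0.9]
```

```bash
python3 -m creep '[[[0,0.005,0,0,1],[0,0,0,0,1],[0,0,0,0,1],[0,0,0,0,1]]]'| egrep 'time|tcp_pos|wrist_force'
```

```text
time: 21.3
tcp_pos: [445.3, 208.5, 22.9]
wrist_force: [-2.5, 9.3, 1.1]
```

```bash
python3 -m creep '[[[0,-0.01,0,0,1],[0,-0.01,0,0,1],[0,-0.02,0,0,1],[0,-0.1,0,0,1],[0,-0.3,0,0,1],[0,0,-0.5,0,1],[0,0,-0.8,0,1],[0,0,-0.8,0,1]]]'| egrep 'time|tcp_pos|wrist_force'
python3 -m creep '[[[-0.3,-0.7,-0.7,0,1],[-0.3,-0.7,-0.5,0,1],[0,0,0,0,1]]]'| egrep 'time|tcp_pos|wrist_force'
python3 -c "
from det import *
s=snap('wrist','w9'); im,m,e=load('w9'); k=barmask(im); go([443,230,21.5])
ys,xs=np.nonzero(k); P=np.array([onz(m,e,q,28)[:2] for q in zip(xs,ys)])
v=cv2.fitLine(P.astype(np.float32),cv2.DIST_HUBER,0,.01,.01).ravel(); print('deg',np.degrees(np.arctan2(v[1],v[0])),'y at 442',v[3]+(442-v[2])*v[1]/v[0])
cv2.imwrite('pics/v9.png',im)
"
```

```text
time: 22.3
tcp_pos: [444.3, 235.3, 150.1]
wrist_force: [-0.2, 0.5, 0.5]
time: 22.68
tcp_pos: [407.0, 321.2, 223.4]
wrist_force: [0.3, 0.4, 0.1]
t 22.73 tcp [406.8 319.5 221.7] head 1.17 q6 2.17 F [-1.2  0.1 -0.2] units [0.567 1.507 3.335]
deg 1.5890911 y at 442 189.57283
```

View pics/v9.png

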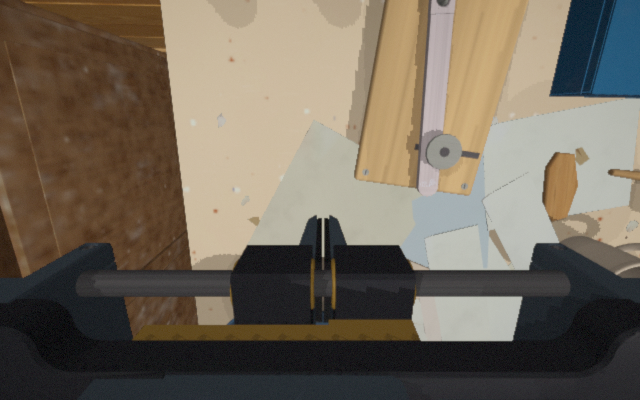

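The bar is on the pin (443,3) and under the head (444,152). The head hides one edge and may bias the fit, so I'll check the angle on the unobstructed part.

```bash
python3 -c "
from det import *
for f in('w8','w9'):
  im,m,e=load(f); k=barmask(im)
  ys,xs=np.nonzero(k); P=np.array([onz(m,e,q,28)[:2] for q in zip(xs,ys)])
  c=[];
  for x in range(478,590,4):
    s=P[abs(P[:,0]-x)<2.5]
    if len(s)>5: c.append((x,s[:,1].min(),s[:,1].max()))
  c=np.array(c); print(f,c[0],c[-1])
  for j in(1,2):
    q=np.polyfit(c[:,0],c[:,j],1); print(np.degrees(np.arctan(q[0])).round(2),np.polyval(q,442).round(1),np.polyval(q,478).round(1))
"
```

```text
w8 [478.         179.55903418 203.99117767] [578.         182.44675319 207.19622281]
1.72 178.4 179.5
1.89 202.8 204.0
w9 [478.         176.91333432 201.65301802] [586.         181.57158992 205.55027868]
2.32 175.8 177.2
2.34 200.0 201.5
```

The bar's pose change fits it bearing on the post: it moved about 3 mm after w8, with the hole taking up its play on the pin. The gripper is well clear, so I'll hand in.

```bash
python3 -c "
from plant import env
print(env.finish_job())"
```

```text
the job is handed in; nothing more can be done
None
```

The bar is on the pin, swung in under the head and left resting against the post after a hold at 8–9 N, and the job is handed in at about 23 s; but one step went too far and the wrist briefly read 20.2 N (roughly 19–20 N on the stop, so the 20 N limit may have been touched), and I did not re-measure the bystanders, though the arm never worked near them.

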